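# Load the sample lift and engage its drive key

### The job

Hang the wire sample basket by its bail on the yellow hook of the lift, keeping it upright, and let go of it. Then take the red-handled drive key out of its black rest, turn it until its splines mesh with the cross slots of the yellow drive socket, and slide it home against the spring until its collar is flush on the socket. Finish still holding the key and pressing it fully home, because the spring pushes it out otherwise, and leave everything else on the bench where it stands.

Things in the scene. Friction and masses are not known exactly. Their poses are not given: they have to be found in the camera images.
- basket_grip (a point): Orange finger grip on top of the basket's bail: 20 mm along y, 16 mm along x, 38 mm high (118 to 156 mm above the basket's underside); pinched across y from above, the fingers stay clear of the hook's tip. This point is in it, 140 mm above the basket's underside, 30 mm above the bail bar's underside. z is up, y along the bar. A half turn gives the same basket.
- bail (a point): Middle of the underside of the bail's flat top bar, the place that rests on the hook; 110 mm above the basket's underside. Same axes as the basket. The bar is 76 mm long (along y), 10 mm wide, 8 mm thick; the bail's uprights stand at y = +-36 mm. Below it 68 mm of free height down to the basket's rim.
- basket: Sample basket, loose, about 0.22 kg: round, steel wire, 76 mm across, 42 mm high, with a grey mineral fixed in it and a rigid steel bail above. Origin at the centre of its underside.
- hook_seat (a point): Seat of the fixed yellow hook: upper face of its arm, 190 mm above the bench. The arm, a flat bar 12 mm wide, 8 mm thick, runs along this frame's x from the post (at +83 mm) to the upturned tip (-33 to -41 mm, 18 mm above the seat). Bring the bail in from -x, its bar along this y and above the tip, the basket below the arm; then lower it.
- lift: The lift, a fixed stand with the hook; origin on the bench straight below the hook seat, same axes. Its post (24 x 30 mm) rises 20 mm above the seat's level at x = +83 to +107 mm; its foot, 14 mm thick, lies under x = +45 to +145 mm.
- key_grip (a point): Point on the drive key's axis in its red bar handle, 33 mm above the collar's underside. The handle is 40 mm along the key's x, 18 mm along y, 48 mm high (6 to 54 mm above the collar's underside); pinch it across y from above. z is up. The key stands upright in its black rest at the start.
- key_collar (a point): Centre of the underside of the key's collar (48 mm across, 6 mm thick, white marks over the splines), same axes as the key; flush on the socket's top when home. Below it four steel splines in a cross along the key's x and y (span 32 mm, 10 mm thick, 21 mm long), then a round 10 mm pilot pin with a bevelled end reaching 27 mm below the collar's underside.
- key: The drive key, loose, about 0.12 kg: red bar handle, dark collar, cross of four steel splines. A quarter turn gives the same splines. Origin at the centre of the collar's underside.
- socket_top (a point): Centre of the top face of the fixed yellow drive socket on the grey drive unit (120 x 120 mm), 102 mm above the bench. The socket is 46 mm square; two slots 12.5 mm wide, 28 mm deep cross at its centre along this frame's x and y, z up. The pilot enters the crossing at any angle; 6 mm in, the splines sit on the top unless within about 4 degrees of the slots.
- plunger (a joint): Spring plunger in the middle of the socket, its top 18 mm below the socket's top when free. Value in m: 0 free, growing as the key's pilot presses it down, 0.009 with the collar flush (key home). The spring takes 3 N to start and 7.5 N at home, more than the key's weight: the key comes up again if not pressed.
- rest: Black ring, fixed, the key's rest: 64 mm outside, 37 mm bore, 32 mm high; origin at the centre of its underside. The key's collar lies on its top.
- flask: Glass conical flask, 88 mm wide, 130 mm high; a bystander, origin under its centre.
- jar: Amber jar, 56 mm wide, 75 mm high; a bystander, origin under its centre.
- spool: Copper spool, 68 mm wide, 36 mm high; a bystander, origin under its centre.
- weight: Brass weight, 36 mm wide, 35 mm high; a bystander, origin under its centre.
- rock: Loose grey mineral, 60 mm wide, 45 mm high; a bystander, origin under its centre.
- screwdriver: Screwdriver lying on the bench; a bystander, origin under its middle.
- wrench: Wrench lying on the bench; a bystander, origin under its middle.
There are look-alikes about, which are no part of the job. Leave any blue or pink look-alike of the key alone. Leave any turquoise look-alike of the basket alone.

How it is judged (in metres and radians):
On the way, in this order (a step that is already met when the one before it is completed fails the run):
1. the basket hangs from the hook by its bail, upright, at rest and let go (distance between bail and hook_seat below 0.035 m and contact force between basket and lift above 0.5 N and angle between bail's own z axis and vertical below 0.3 rad and linear speed of basket below 0.06 m/s and contact force between basket and the fingers below 0.1 N), for 0.3 s.
2. the key is meshed in the socket and held fully home (value of joint plunger above 0.0075 m and horizontal distance between key_collar and socket_top below 0.004 m and z of key_collar in the frame of socket_top below 0.002 m and angle between key_collar's own z axis and vertical below 0.08 rad and (angle between the x axis of key_collar and the x axis of socket_top, either way round below 0.12 rad or angle between the x axis of key_collar and the y axis of socket_top, either way round below 0.12 rad) and contact force between key and the fingers above 1 N), for 0.3 s.
At the end, for the whole second after the job is handed in: Basket hangs on the hook (bar within 35 mm of the seat, tilt under 0.3 rad, at rest, let go). Gripper holds the key meshed (4 mm of axis, 0.12 rad of slots, 0.08 rad of vertical), collar within 2 mm of flush, plunger past 7.5 of 9 mm. Other objects within 30 mm of start (all of step 1 and all of step 2 and distance of each of flask, jar, spool, weight, rock, screwdriver, wrench from where it was at the start of the episode below 0.03 m); the arm keeps its last pose, push and grip.
It fails at once if the basket is tipped (angle between bail's own z axis and vertical above 0.8 rad).
It fails at once if another object is moved by 30 mm or more (distance of any of flask, jar, spool, weight, rock, screwdriver, wrench from where it was at the start of the episode above 0.03 m).
It also fails if it takes over 48 s, if anything falls off the work surface, if the arm or the gripper's body presses on something with over 40 N, if the wrist force passes 120 N, or if a joint passes its speed limit or range.

### The arm

A 6-joint arm with a two-finger parallel gripper is mounted at the origin on the work surface. World frame = base frame: x ahead of the robot, y to its left, z up, the work surface at z = 0. Lengths are in mm, angles in rad, forces in N, time in s.
With the tool pointing down it reaches from about 350 to 925 mm from the base axis. Payload 6.4 kg.
Tool frame: the origin (TCP) lies midway between the tips of the shut fingers; the grasp point (between the pads) lies bot.grip_point_offset behind it (bot.grip_point_offset is the distance from the TCP to the grasp point, in mm); z points along the fingers, y is the direction in which the jaws open and shut (so a half turn about z gives the same grasp; the last joint's range is limited). The gripper opens to 94 mm and grips with 3 to 60 N. Pads are 16 mm wide; open, the fingers measure 119 mm over their backs; the gripper's body (75 mm by 177 mm) begins 78 mm behind the grasp point.
Start: joints at [1.03, 0.245, 1.558, -0, 1.339, -0.174], TCP at [233.107, 606.774, 205.455] pointing down, gripper open.
Joint ranges: [-3.13, 3.13], [-1.02, 2.26], [0.13, 2.54], [-0.95, 4.09], [0.21, 2.88], [-2.74, 2.74]. Speed limits (rad/s): [2.57, 2.57, 3.14, 3.14, 3.14, 3.14].

### API

Orientations are given as a unit quaternion [w, x, y, z].
In Python, from cell import bot gives the robot as it stands.
- The arm moves only by the tool move_arm, never from a script. Its argument "series" is a list of rows, each an object of numbers: "x", "y", "z": the shift along the tool's x, y, z in mm; "ax", "ay", "az": the turn, a rotation vector about the tool's x, y, z in degrees; "fingers": the opening, from 0 (shut) to 1 (fully open). In form: [{"x": .., "y": .., "z": .., "ax": .., "ay": .., "az": .., "fingers": ..}, ...]. A call has 1 to 12 rows; each row is the pose to reach, as a shift and turn from the pose commanded when the call began, along the tool's axes at that moment; what a row does not reach only later rows make up. A row lasts 1/10 s, in which the tool goes at most 50 mm and 8.59 degrees, less where a joint would pass 70% of its speed; a pose out of reach is approached as far as the arm can. A call with a gripper value outside its range is refused whole. The fingers move at their own pace and stop on an object; the grip force is fixed at half the most. Time passes only in rows, so rows that repeat a pose let the fingers close. It gives the time, the measured TCP pose, the force and the opening at its end, in the units of the state.
- bot.observe(): the state, without advancing time (a new reading comes with each control period).
- bot.capture(name): name is "side" or "top"; returns a dict with "frame" (400x640x3 uint8, red, green, blue), "fx", "fy", "cx", "cy" (pixels), "cam_to_world" (4x4, takes a point from camera to world coordinates). Camera axes: x right, y down, z forward; pixel columns grow to the right and rows downward; lengths in mm; the calibration is good to about 2 mm. A picture is of the moment at which its call begins. There is no depth.
- bot.finish_job(): hands the job in, once; it reports no verdict.
The state is a dict: "clock": time; "q": joint angles; "joint_velocities": joint speeds; "tau": joint torques, N m; "ee_pos": TCP position; "ee_rot": TCP orientation; "force": force on the tool from outside, world axes, zero at the start; "moment": the same for the moment, N m; "finger_gap": finger opening in mm.
Only numpy, scipy, OpenCV 4.12 (cv2) and the standard library are available. Lean on these libraries where they do the work, as an engineer would, in place of code of your own. Each camera call takes 0.05 s, during which the arm holds its last target. There are 200 camera calls.

## Working session

There is one attempt and no reset: what is moved stays moved. The work goes in short steps, Python scripts to look and compute and a tool call to move; the robot and the scene stay as the last step left them, time stands still between calls to the robot, and variables do not carry over. Pictures are saved under pics/ and viewed, on a budget of 10 in all, crops included, one or two more only if the job needs it, and the job is handed in when it is done.

Besides the shell and the picture viewer there is one more tool, called after "Emit:" as a command line: name --argument value ..., lists and objects as JSON in quotes. move_arm: Moves the arm, as the interface text tells. Its arguments: {"type":"object","properties":{"series":{"type":"array","items":{"type":"object","properties":{"x":{"type":"number"},"y":{"type":"number"},"z":{"type":"number"},"ax":{"type":"number"},"ay":{"type":"number"},"az":{"type":"number"},"fingers":{"type":"number"}}}}},"required":["series"]}

```bash
mkdir -p pics; ls; python3 - <<'E'
from cell import bot
import cv2,pickle
print(bot.observe(), bot.grip_point_offset)
for n in("top","side"):
    c=bot.capture(n); pickle.dump(c,open(f'{n}0.pkl','wb'))
    cv2.imwrite(f'pics/{n}0.png',c['frame'][:,:,::-1]); print(n,c['fx'],c['fy'],c['cx'],c['cy'],c['cam_to_world'])
E
```

```text
pics
{'clock': 0.0, 'q': array([ 1.02989916e+00,  2.45804980e-01,  1.55898580e+00,  1.10758251e-05,
        1.33871759e+00, -1.74108759e-01]), 'joint_velocities': array([-0.00120832, -0.00014317, -0.00063943,  0.00161206, -0.00274533,
       -0.00032172]), 'tau': array([ 6.86149087e-04, -4.15847218e+01, -3.14598262e+01,  6.84945867e-02,
        3.33691249e-02, -1.75239470e-04]), 'ee_pos': array([232.78735329, 606.2460371 , 204.36636053]), 'ee_rot': array([-3.40235744e-04,  1.82369077e-01,  9.83229679e-01, -8.95407936e-04]), 'force': array([0.54126209, 0.18557597, 1.23284545]), 'moment': array([ 0.00914023, -0.002885  ,  0.03153281]), 'finger_gap': 93.89351313187828} 18.8
top 476.28321438684543 476.28321438684543 322.9194371458868 196.1500530955157 [[ 2.28251467e-02 -9.98334695e-01  5.29797064e-02  4.40745353e+02]
 [-9.99627809e-01 -2.35825500e-02 -1.37151841e-02  4.40537283e+01]
 [ 1.49417407e-02 -5.26469368e-02 -9.98501399e-01  1.48867431e+03]
 [ 0.00000000e+00  0.00000000e+00  0.00000000e+00  1.00000000e+00]]
side 376.89344092475966 376.89344092475966 319.8777669403292 198.57032953000152 [[ 7.70201937e-01 -3.69574591e-01  5.19811117e-01 -1.68253421e+01]
 [-6.37322211e-01 -4.14416563e-01  6.49676313e-01 -6.39869704e+02]
 [-2.46855213e-02 -8.31669125e-01 -5.54722535e-01  7.21257542e+02]
 [ 0.00000000e+00  0.00000000e+00  0.00000000e+00  1.00000000e+00]]
```

View pics/top0.png

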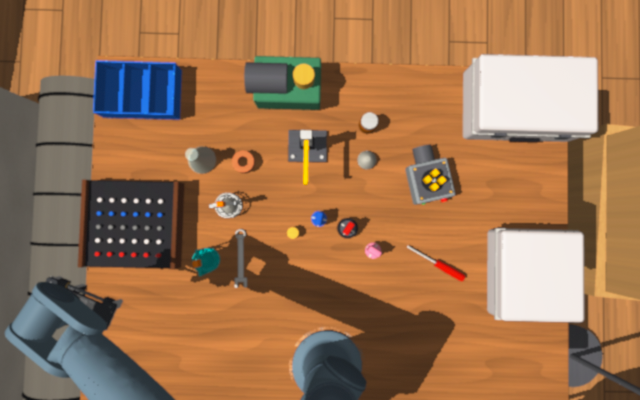

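View pics/side0.png

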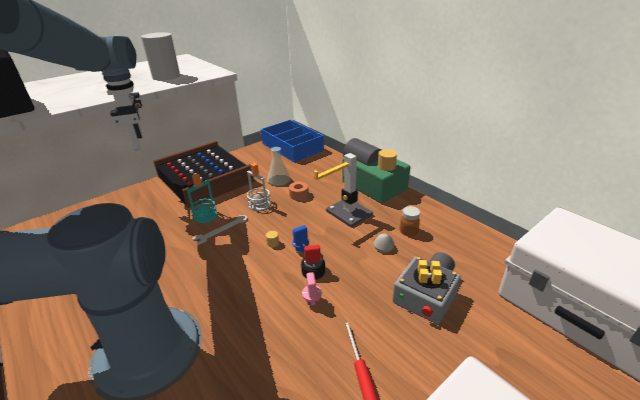

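The top view shows the basket at (230,205), the hook at (305,130–182), the key at (348,228) and the socket at (434,180). In the side view they are at (258,190), (315–350,170), (313,262) and (430,272). The next step is one zoomed montage plus colour masks.

```bash
cat > h.py <<'E'
import numpy as np,cv2,pickle
def ray(c,u,v):
    T=c['cam_to_world'];d=T[:3,:3]@np.array([(u-c['cx'])/c['fx'],(v-c['cy'])/c['fy'],1]);return T[:3,3],d
def onz(c,u,v,z):
    o,d=ray(c,u,v);return (o+d*(z-o[2])/d[2])
def tri(c1,p1,c2,p2):
    (o1,d1),(o2,d2)=ray(c1,*p1),ray(c2,*p2)
    s=np.linalg.lstsq(np.c_[d1,-d2],o2-o1,rcond=None)[0]
    a,b=o1+s[0]*d1,o2+s[1]*d2;return (a+b)/2,np.linalg.norm(a-b)
def blobs(c,lo,hi,box,amin=4):
    h=cv2.cvtColor(c['frame'],cv2.COLOR_RGB2HSV);m=cv2.inRange(h,np.array(lo),np.array(hi))
    k=np.zeros_like(m);x0,y0,x1,y1=box;k[y0:y1,x0:x1]=m[y0:y1,x0:x1]
    n,l,s,ce=cv2.connectedComponentsWithStats(k)
    out=[]
    for i in range(1,n):
        if s[i,4]>=amin:
            p=np.argwhere(l==i)[:,::-1].astype(np.float32);out.append((s[i,4],ce[i].round(1),s[i,:4],cv2.minAreaRect(p)))
    return out
def grid(items,name):
    t=[]
    for c,(x,y,w,hh) in items: t.append(cv2.resize(c['frame'][y:y+hh,x:x+w],(266,290),interpolation=cv2.INTER_CUBIC))
    n=len(t)//2; cv2.imwrite(name,np.vstack([np.hstack(t[:n]),np.hstack(t[n:])])[:,:,::-1])
E
python3 - <<'E'
from h import *
T=pickle.load(open('top0.pkl','rb'));S=pickle.load(open('side0.pkl','rb'))
grid([(T,(200,180,55,60)),(T,(325,205,55,60)),(T,(405,150,55,60)),(S,(230,155,55,60)),(S,(286,230,55,60)),(S,(400,245,55,60))],'pics/m.png')
for n,c,lo,hi,b in [('grip T',T,(3,170,150),(16,255,255),(200,180,255,225)),('grip S',S,(3,150,120),(16,255,255),(235,155,280,190)),
 ('key T',T,(0,170,100),(6,255,255),(335,210,362,245)),('key S',S,(0,170,90),(6,255,255),(295,238,330,270)),
 ('hook T',T,(20,150,120),(32,255,255),(285,120,330,190)),('hook S',S,(20,120,100),(32,255,255),(305,150,360,190)),
 ('sock T',T,(20,150,90),(32,255,255),(405,150,465,210)),('sock S',S,(20,120,90),(32,255,255),(400,250,460,300))]:
    for x in blobs(c,lo,hi,b): print(n,x)
E
```

```text
grip T (np.int32(619), array([214.9, 189.5]), array([200, 180,  48,  31], dtype=int32), ((223.5, 195.0), (47.0, 30.0), 0.0))
grip T (np.int32(21), array([249.8, 181.9]), array([247, 180,   8,   6], dtype=int32), ((250.11766052246094, 181.4705810546875), (5.144957542419434, 6.516945838928223), 30.963756561279297))
grip T (np.int32(7), array([252.6, 187.6]), array([250, 185,   5,   5], dtype=int32), ((252.5, 187.50001525878906), (1.4142134189605713, 5.656853675842285), 45.0))
grip T (np.int32(39), array([250.2, 193.3]), array([245, 191,  10,   6], dtype=int32), ((249.5, 193.5), (5.0, 9.0), 90.0))
grip T (np.int32(6), array([241.7, 195.3]), array([240, 195,   5,   2], dtype=int32), ((242.0, 195.5), (1.0, 4.0), 90.0))
grip T (np.int32(20), array([220.6, 203.8]), array([217, 201,   7,   6], dtype=int32), ((220.0, 203.5), (5.0, 6.0), 90.0))
grip T (np.int32(15), array([245.9, 204.2]), array([244, 203,   5,   4], dtype=int32), ((246.0, 204.5), (3.0, 4.0), 90.0))
grip T (np.int32(528), array([228.6, 218.4]), array([200, 202,  55,  23], dtype=int32), ((227.0, 213.0), (22.0, 54.0), 90.0))
grip
[... 958 characters left out ...]
189605713), 45.0))
sock T (np.int32(131), array([430.8, 175.9]), array([423, 169,  17,  15], dtype=int32), ((430.96905517578125, 175.96461486816406), (7.807982921600342, 18.62627410888672), 48.8140754699707))
sock T (np.int32(134), array([437.5, 183.3]), array([429, 176,  18,  15], dtype=int32), ((437.25006103515625, 183.25001525878906), (7.77817440032959, 18.384775161743164), 45.0))
sock S (np.int32(151), array([422.9, 270.1]), array([418, 260,  10,  23], dtype=int32), ((422.5, 271.0), (22.0, 9.0), 90.0))
sock S (np.int32(159), array([435.8, 271.2]), array([431, 261,  11,  23], dtype=int32), ((435.94677734375, 271.91400146484375), (22.452863693237305, 9.687323570251465), 84.80557250976562))
```

View pics/m.png

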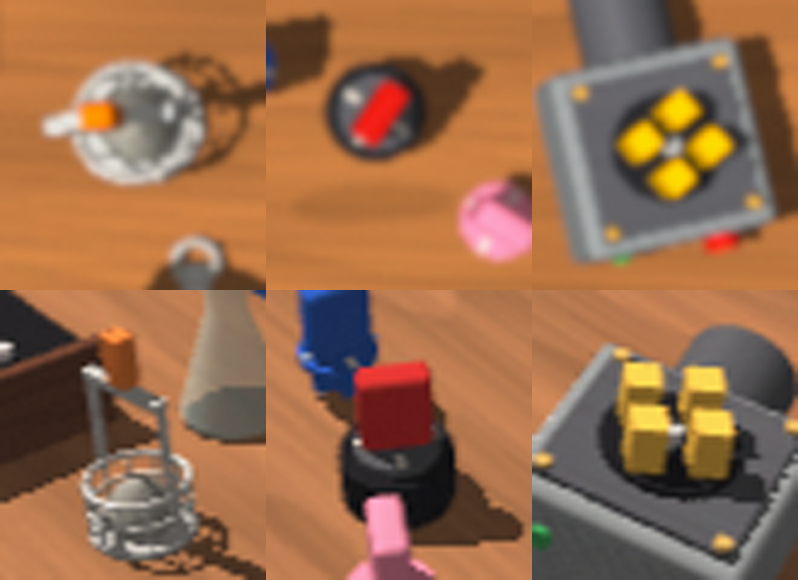

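The montage shows the basket's bail running roughly left–right in the top view. The handle of the red key lies diagonally, and the four yellow socket posts have their slots diagonal in the image.

```bash
python3 - <<'E'
from h import *
T=pickle.load(open('top0.pkl','rb'));S=pickle.load(open('side0.pkl','rb'))
np.set_printoptions(precision=1,suppress=True)
def ang(d): return np.degrees(np.arctan2(d[1],d[0]))
print('grip', tri(T,(220.6,203.8),S,(254.4,167.9)), 'T@150',onz(T,220.6,203.8,154),'S@137',onz(S,254.4,167.9,137))
print('rim T@42',onz(T,228.4,205.5,42))
a,b=onz(S,249.2,172.6,118),onz(S,263.7,178.3,118);print('bar',a,b,ang(b-a),np.linalg.norm(b-a),(a+b)/2)
print('bar T', onz(T,210,206,118), onz(T,220.6,203.8,118))
def axis(c,lo,hi,box,z,n=1):
    h=cv2.cvtColor(c['frame'],cv2.COLOR_RGB2HSV);m=cv2.inRange(h,np.array(lo),np.array(hi))
    x0,y0,x1,y1=box;p=np.argwhere(m[y0:y1,x0:x1])[:,::-1]+[x0,y0]
    w=np.array([onz(c,u,v,z)[:2] for u,v in p]).astype(np.float32)
    return w
w=axis(T,(0,170,100),(6,255,255),(335,210,362,245),84);e=np.linalg.eigh(np.cov(w.T));print('key',w.mean(0),ang(e[1][:,1]),np.sqrt(12*e[0]),cv2.minAreaRect(w))
print('key tri',tri(T,(348.6,227.6),S,(312,253.3)))
w=axis(T,(20,150,120),(32,255,255),(285,120,330,190),190);
w=w[(w[:,0]<w[:,0].max()-8)&(w[:,0]>w[:,0].min()+8)]
f=np.polyfit(w[:,0],w[:,1],1);print('hook',w.min(0),w.max(0),w.mean(0),'slope deg',np.degrees(np.arctan(f[0])),f)
w=axis(T,(20,150,90),(32,255,255),(405,150,465,210),102);print('sock T',w.mean(0),cv2.minAreaRect(w))
w=axis(S,(20,120,90),(32,255,255),(400,250,460,300),95);print('sock S',w.mean(0))
# post tops: 4 clusters in top view
w=axis(T,(20,150,90),(32,255,255),(405,150,465,210),102).astype(np.float32)
_,_,ce=cv2.kmeans(w,4,None,(3,50,.1),5,cv2.KMEANS_PP_CENTERS);ce=ce[np.argsort(np.arctan2(*(ce-ce.mean(0)).T[::-1]))];print(ce,ce.mean(0),[ang(ce[(i+1)%4]-ce[i]) for i in range(4)])
# hook tip in side
print('tip tri', tri(T,(304.8,183),S,(315.5,175)), 'hook S top line z190', onz(S,349,163,190),onz(S,317,174,190))
E
```

```text
grip (array([483.4, 314. , 141.3]), np.float64(0.8835262669990291)) T@150 [483.4 311.2 154. ] S@137 [486.7 321.2 137. ]
rim T@42 [482.4 309.9  42. ]
bar [473.9 336.7 118. ] [489.4 273.9 118. ] -76.09986925151665 64.66744491901777 [481.6 305.3 118. ]
bar T [477.5 348.5 118. ] [484.6 318.4 118. ]
key [424.2 -53. ] 145.9039387671163 [18.9 38.6] ((424.3821716308594, -52.53303527832031), (19.4184627532959, 38.865272521972656), 54.22818374633789)
key tri (array([422.8, -53.5,  63.8]), np.float64(3.048926229591539))
hook [549.8  67.4] [654.8  84.2] [603.4  76.8] slope deg 0.36040523042688755 [ 0. 73.]
sock T [ 570.5 -300. ] ((570.2753295898438, -300.03448486328125), (51.64485549926758, 55.42961502075195), 42.10039138793945)
sock S [ 567.6 -305.7]
[[ 570.  -320.5]
 [ 590.5 -300.7]
 [ 572.2 -279.3]
 [ 550.8 -299.8]] [ 570.8 -300.1] [np.float32(44.04004), np.float32(130.49695), np.float32(-136.2009), np.float32(-47.238316)]
tip tri (array([543.8,  76.7, 194. ]), np.float64(0.7384795284558096)) hook S top line z190 [665.6  70.7 190. ] [554.5  83.8 190. ]
```

```bash
cat >> h.py <<'E'
from scipy.spatial.transform import Rotation as R
def go(x,y,z,yaw):
    """shift/turn in tool axes to put the TCP at x,y,z with the jaw axis at yaw (deg, mod 180), tool down"""
    from cell import bot
    s=bot.observe();A=R.from_quat(np.r_[s['ee_rot'][1:],s['ee_rot'][0]])
    d=A.inv().apply(np.array([x,y,z])-s['ee_pos'])
    j=A.as_matrix()[:,1];y0=np.degrees(np.arctan2(j[1],j[0]));dy=(yaw-y0+90)%180-90
    print('shift',d.round(1),'az',round(-dy,1),'| pos',s['ee_pos'].round(1),'yaw',round(y0,1),'tilt',np.degrees(np.arccos(-A.as_matrix()[2,2])).round(2),'F',s['force'].round(1),'q',s['q'].round(2),'gap',round(s['finger_gap'],1),'t',s['clock'])
E
python3 -c "
from h import *
go(483.5,312,200,103.5)"
```

```text
shift [-339.5 -184.8    4.7] az -34.5 | pos [232.8 606.3 204.5] yaw 69.0 tilt 0.1 F [-0.3 -0.  -0.6] q [ 1.03  0.25  1.56 -0.    1.34 -0.17] gap 94.0 t 0.1
```

Emit:
move_arm --series '[{"x": -340,"y": -185,"z": 4,"az": -34.5},{"x": -340,"y": -185,"z": 4,"az": -34.5},{"x": -340,"y": -185,"z": 4,"az": -34.5},{"x": -340,"y": -185,"z": 4,"az": -34.5},{"x": -340,"y": -185,"z": 4,"az": -34.5},{"x": -340,"y": -185,"z": 4,"az": -34.5},{"x": -340,"y": -185,"z": 4,"az": -34.5},{"x": -340,"y": -185,"z": 4,"az": -34.5},{"x": -340,"y": -185,"z": 4,"az": -34.5},{"x": -340,"y": -185,"z": 4,"az": -34.5},{"x": -340,"y": -185,"z": 4,"az": -34.5},{"x": -340,"y": -185,"z": 4,"az": -34.5}]'

```text
$.series[0]: bad value
```

```bash
python3 - <<'E'
from h import *
from cell import bot
go(483.5,312,121,103.5)
S=bot.capture('side');T=bot.capture('top');grid([(T,(190,170,55,60)),(S,(230,130,70,76))],'pics/a.png')
E
```

```text
shift [-339.6 -184.7   83.7] az -34.5 | pos [232.8 606.3 204.5] yaw 69.0 tilt 0.1 F [-0.3 -0.  -0.6] q [ 1.03  0.25  1.56 -0.    1.34 -0.17] gap 94.0 t 0.1
```

View pics/a.png

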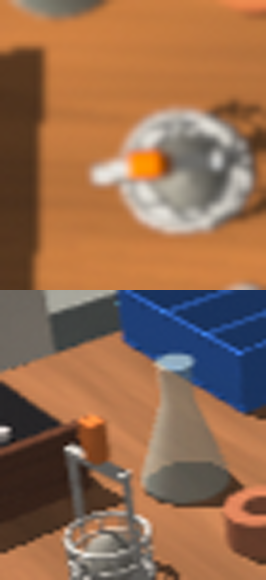

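The move was refused and the arm hadn't moved, so this picture only shows the basket unchanged. I'll resend it with every field filled in.

Emit:
move_arm --series '[{"x": -340,"y": -185,"z": 4,"ax": 0,"ay": 0,"az": -34.5,"fingers": 1},{"x": -340,"y": -185,"z": 4,"ax": 0,"ay": 0,"az": -34.5,"fingers": 1},{"x": -340,"y": -185,"z": 4,"ax": 0,"ay": 0,"az": -34.5,"fingers": 1},{"x": -340,"y": -185,"z": 4,"ax": 0,"ay": 0,"az": -34.5,"fingers": 1},{"x": -340,"y": -185,"z": 4,"ax": 0,"ay": 0,"az": -34.5,"fingers": 1},{"x": -340,"y": -185,"z": 4,"ax": 0,"ay": 0,"az": -34.5,"fingers": 1},{"x": -340,"y": -185,"z": 4,"ax": 0,"ay": 0,"az": -34.5,"fingers": 1},{"x": -340,"y": -185,"z": 4,"ax": 0,"ay": 0,"az": -34.5,"fingers": 1},{"x": -340,"y": -185,"z": 4,"ax": 0,"ay": 0,"az": -34.5,"fingers": 1},{"x": -340,"y": -185,"z": 4,"ax": 0,"ay": 0,"az": -34.5,"fingers": 1},{"x": -340,"y": -185,"z": 4,"ax": 0,"ay": 0,"az": -34.5,"fingers": 1},{"x": -340,"y": -185,"z": 4,"ax": 0,"ay": 0,"az": -34.5,"fingers": 1}]'

```text
clock: 1.4
ee_pos: [483.2, 313.3, 201.4]
ee_rot: [-0.0, -0.118, 0.993, 0.0]
force: [-0.3, 0.8, -1.0]
finger_gap: 93.9
```

```bash
python3 - <<'E'
from h import *
from cell import bot
go(483.5,312,121,103.5)
S=bot.capture('side');cv2.imwrite('pics/b.png',cv2.resize(S['frame'][90:230,180:330],None,fx=4,fy=4,interpolation=cv2.INTER_CUBIC)[:,:,::-1])
E
```

```text
shift [-0.  -1.4 80.4] az 0.1 | pos [483.2 313.3 201.4] yaw 103.6 tilt 0.02 F [-0.3  0.8 -1. ] q [ 0.38  0.08  1.75  0.    1.31 -1.43] gap 93.9 t 1.4
```

View pics/b.png

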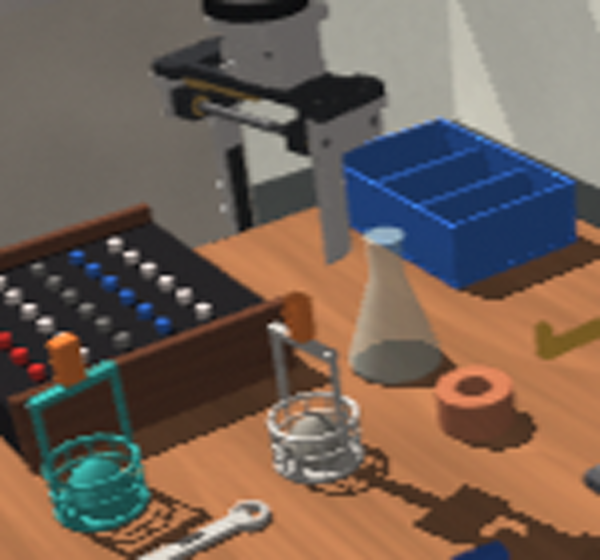

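The open fingers straddle the grip, with their midpoint at about (252,151) in the full frame and the grip below at (255,169). I'll descend and close.

Emit:
move_arm --series '[{"x": 0,"y": -1,"z": 30,"ax": 0,"ay": 0,"az": 0,"fingers": 1},{"x": 0,"y": -1,"z": 60,"ax": 0,"ay": 0,"az": 0,"fingers": 1},{"x": 0,"y": -1,"z": 80,"ax": 0,"ay": 0,"az": 0,"fingers": 1},{"x": 0,"y": -1,"z": 80,"ax": 0,"ay": 0,"az": 0,"fingers": 1},{"x": 0,"y": -1,"z": 80,"ax": 0,"ay": 0,"az": 0,"fingers": 0},{"x": 0,"y": -1,"z": 80,"ax": 0,"ay": 0,"az": 0,"fingers": 0},{"x": 0,"y": -1,"z": 80,"ax": 0,"ay": 0,"az": 0,"fingers": 0},{"x": 0,"y": -1,"z": 80,"ax": 0,"ay": 0,"az": 0,"fingers": 0},{"x": 0,"y": -1,"z": 80,"ax": 0,"ay": 0,"az": 0,"fingers": 0},{"x": 0,"y": -1,"z": 80,"ax": 0,"ay": 0,"az": 0,"fingers": 0},{"x": 0,"y": -1,"z": 80,"ax": 0,"ay": 0,"az": 0,"fingers": 0},{"x": 0,"y": -1,"z": 80,"ax": 0,"ay": 0,"az": 0,"fingers": 0}]'

```text
clock: 2.65
ee_pos: [484.4, 311.1, 121.4]
ee_rot: [-0.0, -0.117, 0.993, -0.0]
force: [0.6, 0.5, 0.2]
finger_gap: 33.7
```

```bash
python3 -c "
from h import *
go(480,76.5,241,90.5)"
```

```text
shift [  59.  -227.2 -119.6] az 13.0 | pos [484.4 311.1 121.4] yaw 103.5 tilt 0.0 F [0.6 0.5 0.2] q [ 0.37  0.16  1.81  0.    1.16 -1.43] gap 33.7 t 2.65
```

Emit:
move_arm --series '[{"x": 0,"y": 0,"z": 0,"ax": 0,"ay": 0,"az": 0,"fingers": 0},{"x": 0,"y": 0,"z": 0,"ax": 0,"ay": 0,"az": 0,"fingers": 0},{"x": 0,"y": 0,"z": 0,"ax": 0,"ay": 0,"az": 0,"fingers": 0},{"x": 0,"y": 0,"z": -15,"ax": 0,"ay": 0,"az": 0,"fingers": 0},{"x": 0,"y": 0,"z": -40,"ax": 0,"ay": 0,"az": 0,"fingers": 0},{"x": 0,"y": 0,"z": -70,"ax": 0,"ay": 0,"az": 0,"fingers": 0},{"x": 0,"y": 0,"z": -100,"ax": 0,"ay": 0,"az": 0,"fingers": 0},{"x": 0,"y": 0,"z": -120,"ax": 0,"ay": 0,"az": 0,"fingers": 0},{"x": 0,"y": 0,"z": -120,"ax": 0,"ay": 0,"az": 0,"fingers": 0}]'

```text
clock: 3.55
ee_pos: [486.3, 312.0, 246.3]
ee_rot: [0.004, -0.117, 0.993, 0.001]
force: [0.3, 0.4, -1.6]
finger_gap: 19.9
```

```bash
python3 -c "
from h import *
go(480,76.5,241,90.5)"
```

```text
shift [  61.1 -227.5    4.6] az 13.0 | pos [486.3 312.  246.3] yaw 103.5 tilt 0.46 F [ 0.3  0.4 -1.6] q [ 0.37  0.04  1.71 -0.    1.38 -1.43] gap 19.9 t 3.55
```

Emit:
move_arm --series '[{"x": 7,"y": -25,"z": 0,"ax": 0,"ay": 0,"az": 2,"fingers": 0},{"x": 18,"y": -65,"z": 0,"ax": 0,"ay": 0,"az": 4,"fingers": 0},{"x": 29,"y": -105,"z": 0,"ax": 0,"ay": 0,"az": 6,"fingers": 0},{"x": 40,"y": -145,"z": 0,"ax": 0,"ay": 0,"az": 9,"fingers": 0},{"x": 50,"y": -185,"z": 0,"ax": 0,"ay": 0,"az": 11,"fingers": 0},{"x": 57,"y": -212,"z": 0,"ax": 0,"ay": 0,"az": 12,"fingers": 0},{"x": 61,"y": -227,"z": 0,"ax": 0,"ay": 0,"az": 13,"fingers": 0},{"x": 61,"y": -227,"z": 0,"ax": 0,"ay": 0,"az": 13,"fingers": 0},{"x": 61,"y": -227,"z": 0,"ax": 0,"ay": 0,"az": 13,"fingers": 0}]'

```text
clock: 4.45
ee_pos: [477.5, 76.4, 240.7]
ee_rot: [-0.001, -0.004, 1.0, 0.0]
force: [0.8, 0.0, -1.0]
finger_gap: 19.5
```

```bash
python3 - <<'E'
from h import *
from cell import bot
go(580,76.5,241,90.5)
S=bot.capture('side');cv2.imwrite('pics/c.png',cv2.resize(S['frame'][90:240,240:400],None,fx=4,fy=4,interpolation=cv2.INTER_CUBIC)[:,:,::-1])
E
```

```text
shift [-102.5   -0.7   -0.4] az -0.0 | pos [477.5  76.4 240.7] yaw 90.5 tilt 0.08 F [ 0.8  0.  -1. ] q [-0.08 -0.19  1.93  0.    1.4  -1.66] gap 19.5 t 4.45
```

View pics/c.png

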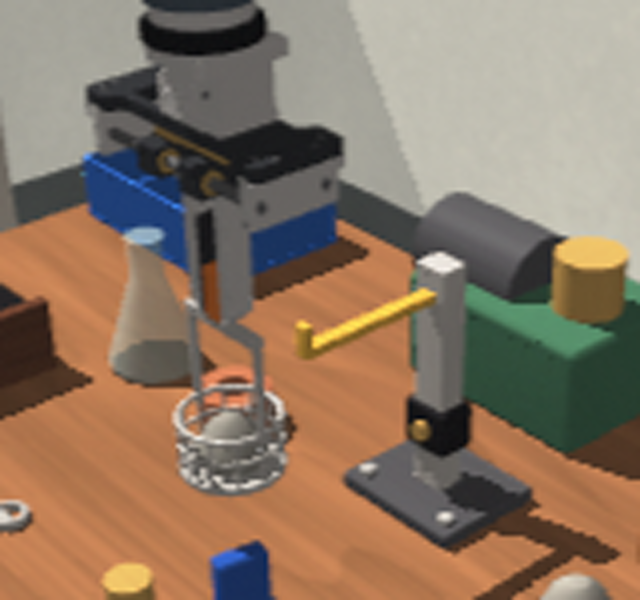

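The basket hangs upright in the grip at (230,440) in the crop, and the hook tip is at (304,340), clear of the bail. Next I carry it in along +x and lower it.

Emit:
move_arm --series '[{"x": -15,"y": 0,"z": 0,"ax": 0,"ay": 0,"az": 0,"fingers": 0},{"x": -40,"y": 0,"z": 0,"ax": 0,"ay": 0,"az": 0,"fingers": 0},{"x": -65,"y": 0,"z": 0,"ax": 0,"ay": 0,"az": 0,"fingers": 0},{"x": -90,"y": 0,"z": 0,"ax": 0,"ay": 0,"az": 0,"fingers": 0},{"x": -102,"y": 0,"z": 0,"ax": 0,"ay": 0,"az": 0,"fingers": 0},{"x": -102,"y": 0,"z": 0,"ax": 0,"ay": 0,"az": 0,"fingers": 0},{"x": -102,"y": 0,"z": 10,"ax": 0,"ay": 0,"az": 0,"fingers": 0},{"x": -102,"y": 0,"z": 20,"ax": 0,"ay": 0,"az": 0,"fingers": 0},{"x": -102,"y": 0,"z": 28,"ax": 0,"ay": 0,"az": 0,"fingers": 0},{"x": -102,"y": 0,"z": 34,"ax": 0,"ay": 0,"az": 0,"fingers": 0},{"x": -102,"y": 0,"z": 37,"ax": 0,"ay": 0,"az": 0,"fingers": 0},{"x": -102,"y": 0,"z": 37,"ax": 0,"ay": 0,"az": 0,"fingers": 0}]'

```text
clock: 5.7
ee_pos: [579.6, 77.0, 203.9]
ee_rot: [-0.0, -0.004, 1.0, 0.0]
force: [0.6, -0.2, -1.4]
finger_gap: 19.8
```

```bash
python3 - <<'E'
from h import *
from cell import bot
go(580,76.5,201,90.5)
S=bot.capture('side');T=bot.capture('top')
cv2.imwrite('pics/d.png',cv2.resize(S['frame'][110:240,270:400],None,fx=4.5,fy=4.5,interpolation=cv2.INTER_CUBIC)[:,:,::-1])
E
```

```text
shift [-0.4 -0.6  2.9] az -0.0 | pos [579.6  77.  203.9] yaw 90.5 tilt 0.05 F [ 0.6 -0.2 -1.4] q [-0.06  0.1   1.73 -0.    1.32 -1.64] gap 19.8 t 5.7
```

View pics/d.png

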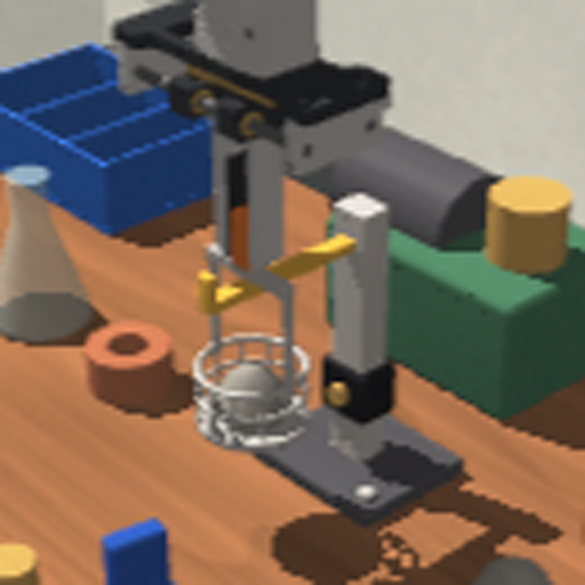

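The bail straddles the hook arm, past the upturned tip at (207,290). I'll lower the last few mm, release and rise.

Emit:
move_arm --series '[{"x": 0,"y": 0,"z": 2,"ax": 0,"ay": 0,"az": 0,"fingers": 0},{"x": 0,"y": 0,"z": 3.5,"ax": 0,"ay": 0,"az": 0,"fingers": 0},{"x": 0,"y": 0,"z": 3.5,"ax": 0,"ay": 0,"az": 0,"fingers": 0},{"x": 0,"y": 0,"z": 3.5,"ax": 0,"ay": 0,"az": 0,"fingers": 0.5},{"x": 0,"y": 0,"z": 3.5,"ax": 0,"ay": 0,"az": 0,"fingers": 0.5},{"x": 0,"y": 0,"z": 3.5,"ax": 0,"ay": 0,"az": 0,"fingers": 0.5},{"x": 0,"y": 0,"z": 3.5,"ax": 0,"ay": 0,"az": 0,"fingers": 0.5},{"x": 0,"y": 0,"z": 3.5,"ax": 0,"ay": 0,"az": 0,"fingers": 0.5},{"x": 0,"y": 0,"z": 3.5,"ax": 0,"ay": 0,"az": 0,"fingers": 0.5},{"x": 0,"y": 0,"z": 3.5,"ax": 0,"ay": 0,"az": 0,"fingers": 0.5}]'

```text
clock: 6.8
ee_pos: [580.0, 77.1, 200.9]
ee_rot: [-0.0, -0.004, 1.0, -0.0]
force: [-0.2, -0.3, -0.0]
finger_gap: 46.9
```

Emit:
move_arm --series '[{"x": 0,"y": 0,"z": -20,"ax": 0,"ay": 0,"az": 0,"fingers": 0.5},{"x": 0,"y": 0,"z": -50,"ax": 0,"ay": 0,"az": 0,"fingers": 0.5},{"x": 0,"y": 0,"z": -70,"ax": 0,"ay": 0,"az": 0,"fingers": 0.5},{"x": 0,"y": 0,"z": -70,"ax": 0,"ay": 0,"az": 0,"fingers": 0.5},{"x": 0,"y": 0,"z": -70,"ax": 0,"ay": 0,"az": 0,"fingers": 0.5}]'

```text
clock: 7.3
ee_pos: [579.9, 77.1, 270.5]
ee_rot: [-0.0, -0.004, 1.0, 0.0]
force: [-0.2, -0.2, -0.7]
finger_gap: 46.9
```

```bash
python3 - <<'E'
from h import *
from cell import bot
go(424,-53,150,55.9)
S=bot.capture('side');T=bot.capture('top')
grid([(S,(290,140,60,66)),(T,(290,110,60,66)),(S,(280,225,60,66)),(T,(320,195,60,66)),(S,(400,235,60,66)),(T,(405,145,60,66))],'pics/e.png')
E
```

```text
shift [ 156.9 -128.8  120.5] az 34.6 | pos [579.9  77.1 270.5] yaw 90.5 tilt 0.01 F [-0.2 -0.2 -0.7] q [-0.06  0.05  1.66  0.    1.44 -1.64] gap 46.9 t 7.3
```

View pics/e.png

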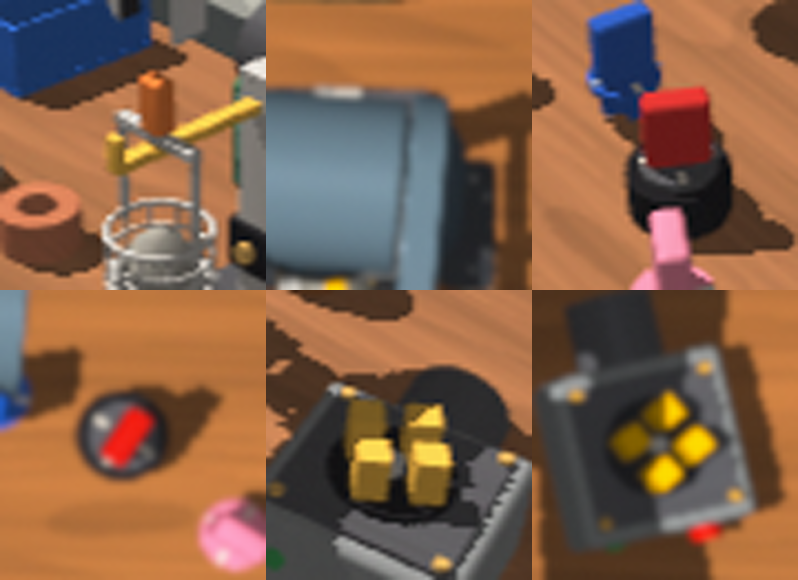

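The basket hangs upright on the hook and is released. Now I go above the red key.

Emit:
move_arm --series '[{"x": 40,"y": -33,"z": 0,"ax": 0,"ay": 0,"az": 8,"fingers": 0.5},{"x": 80,"y": -66,"z": 0,"ax": 0,"ay": 0,"az": 16,"fingers": 0.5},{"x": 120,"y": -99,"z": 20,"ax": 0,"ay": 0,"az": 24,"fingers": 0.5},{"x": 157,"y": -129,"z": 60,"ax": 0,"ay": 0,"az": 32,"fingers": 0.5},{"x": 157,"y": -129,"z": 100,"ax": 0,"ay": 0,"az": 34.6,"fingers": 0.5},{"x": 157,"y": -129,"z": 140,"ax": 0,"ay": 0,"az": 34.6,"fingers": 0.5},{"x": 157,"y": -129,"z": 160,"ax": 0,"ay": 0,"az": 34.6,"fingers": 0.5},{"x": 157,"y": -129,"z": 160,"ax": 0,"ay": 0,"az": 34.6,"fingers": 0.5},{"x": 157,"y": -129,"z": 160,"ax": 0,"ay": 0,"az": 34.6,"fingers": 0.5}]'

```text
clock: 8.3
ee_pos: [423.8, -53.1, 110.7]
ee_rot: [-0.001, 0.293, 0.956, 0.0]
force: [0.2, -0.0, 0.3]
finger_gap: 47.0
```

```bash
python3 - <<'E'
from h import *
from cell import bot
go(423.5,-53,47,55.9)
S=bot.capture('side');T=bot.capture('top')
a=S['frame'][180:290,250:370];b=T['frame'][190:270,300:400]
cv2.imwrite('pics/f.png',np.hstack([cv2.resize(x,(400,400),interpolation=cv2.INTER_CUBIC) for x in(a,b)])[:,:,::-1])
E
```

```text
shift [ 0.3 -0.1 63.7] az -0.0 | pos [423.8 -53.1 110.7] yaw 55.9 tilt 0.07 F [ 0.2 -0.   0.3] q [-0.39 -0.19  2.18 -0.    1.15 -1.37] gap 47.0 t 8.3
```

View pics/f.png

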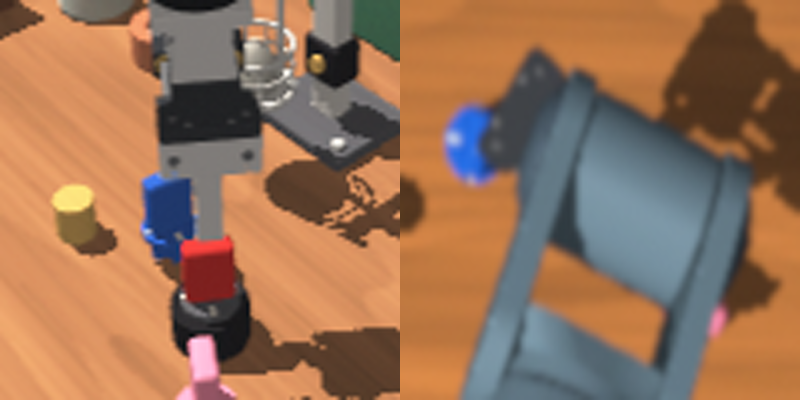

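The fingers straddle the key's handle at (207,270) and the blue key is clear. I'll descend and grip.

Emit:
move_arm --series '[{"x": 0,"y": 0,"z": 20,"ax": 0,"ay": 0,"az": 0,"fingers": 0.5},{"x": 0,"y": 0,"z": 40,"ax": 0,"ay": 0,"az": 0,"fingers": 0.5},{"x": 0,"y": 0,"z": 55,"ax": 0,"ay": 0,"az": 0,"fingers": 0.5},{"x": 0,"y": 0,"z": 64,"ax": 0,"ay": 0,"az": 0,"fingers": 0.5},{"x": 0,"y": 0,"z": 64,"ax": 0,"ay": 0,"az": 0,"fingers": 0},{"x": 0,"y": 0,"z": 64,"ax": 0,"ay": 0,"az": 0,"fingers": 0},{"x": 0,"y": 0,"z": 64,"ax": 0,"ay": 0,"az": 0,"fingers": 0},{"x": 0,"y": 0,"z": 64,"ax": 0,"ay": 0,"az": 0,"fingers": 0},{"x": 0,"y": 0,"z": 64,"ax": 0,"ay": 0,"az": 0,"fingers": 0},{"x": 0,"y": 0,"z": 64,"ax": 0,"ay": 0,"az": 0,"fingers": 0}]'

```text
clock: 9.4
ee_pos: [424.8, -53.5, 47.8]
ee_rot: [0.001, 0.293, 0.956, -0.0]
force: [-1.0, -0.2, 5.8]
finger_gap: 17.9
```

```bash
python3 - <<'E'
from h import *
go(423.5,-53,170,55.9)
E
```

```text
shift [   1.2   -0.2 -122.2] az -0.0 | pos [424.8 -53.5  47.8] yaw 55.9 tilt 0.08 F [-1.  -0.2  5.8] q [-0.39 -0.07  2.21 -0.    1.   -1.37] gap 17.9 t 9.4
```

The key is gripped (gap 17.9 mm). I'll lift it and refine the socket's centre and slot angle from the stored pictures.

Emit:
move_arm --series '[{"x": 0,"y": 0,"z": -15,"ax": 0,"ay": 0,"az": 0,"fingers": 0},{"x": 0,"y": 0,"z": -45,"ax": 0,"ay": 0,"az": 0,"fingers": 0},{"x": 0,"y": 0,"z": -80,"ax": 0,"ay": 0,"az": 0,"fingers": 0},{"x": 0,"y": 0,"z": -115,"ax": 0,"ay": 0,"az": 0,"fingers": 0},{"x": 0,"y": 0,"z": -125,"ax": 0,"ay": 0,"az": 0,"fingers": 0},{"x": 0,"y": 0,"z": -125,"ax": 0,"ay": 0,"az": 0,"fingers": 0}]'

```text
clock: 10.0
ee_pos: [424.8, -53.5, 172.8]
ee_rot: [0.001, 0.293, 0.956, -0.0]
force: [-0.4, 0.2, -1.7]
finger_gap: 18.1
```

```bash
python3 - <<'E'
from h import *
from cell import bot
T=pickle.load(open('top0.pkl','rb'));S=pickle.load(open('side0.pkl','rb'))
go(570.5,-300,175,42.5)
# rectify both views onto the plane z=102 around (570,-300), 0.25 mm/px; image x = world y reversed is avoided: col=x,row=y
def rect(c,z=102,h=40,s=4):
    X=np.array([[570+a,-300+b,z] for a,b in((-h,-h),(h,-h),(h,h),(-h,h))])
    M=np.linalg.inv(c['cam_to_world']);P=(M[:3,:3]@X.T).T+M[:3,3]
    uv=np.c_[c['fx']*P[:,0]/P[:,2]+c['cx'],c['fy']*P[:,1]/P[:,2]+c['cy']].astype(np.float32)
    n=2*h*s;H=cv2.getPerspectiveTransform(uv,np.float32([[0,0],[n,0],[n,n],[0,n]]))
    return cv2.warpPerspective(c['frame'],H,(n,n),flags=cv2.INTER_CUBIC)
ims=[rect(T),rect(S)]
for nm,im,vlo in zip('TS',ims,(200,190)):
    hsv=cv2.cvtColor(im,cv2.COLOR_RGB2HSV)
    for v in (vlo-30,vlo,vlo+25):
        m=cv2.inRange(hsv,np.array([18,120,v]),np.array([34,255,255]));p=np.argwhere(m)[:,::-1].astype(np.float32)/4+[570-40,-340]
        p=p.astype(np.float32)
        if len(p)<50: continue
        _,_,ce=cv2.kmeans(p,4,None,(3,60,.05),8,cv2.KMEANS_PP_CENTERS);d=ce-ce.mean(0)
        a=np.arctan2(d[:,1],d[:,0]);k=np.angle(np.exp(4j*a).mean())/4
        print(nm,v,len(p)/16,'c',ce.mean(0).round(1),'slot angle',round((np.degrees(k)+45)%90,1),'rad',np.linalg.norm(d,axis=1).round(1),'rect',np.round(cv2.minAreaRect(p),1) if 0 else cv2.minAreaRect(p)[2])
cv2.imwrite('pics/g.png',np.hstack([cv2.resize(i,(400,400)) for i in ims])[:,:,::-1])
E
```

```text
shift [-258.9 -122.3   -1.5] az 13.4 | pos [424.8 -53.5 172.8] yaw 55.9 tilt 0.16 F [-0.4  0.2 -1.7] q [-0.39 -0.28  2.13  0.    1.28 -1.37] gap 18.1 t 10.0
T 170 1708.25 c [ 571.3 -300.5] slot angle 43.2 rad [20.9 20.7 20.7 20.7] rect 43.02506637573242
T 200 1386.375 c [ 571.4 -300.8] slot angle 43.2 rad [20.8 20.8 20.7 20.7] rect 43.04431915283203
T 225 1088.8125 c [ 571.5 -301. ] slot angle 43.3 rad [20.8 20.8 20.8 20.7] rect 43.06941223144531
S 160 1719.0625 c [ 569.2 -300.9] slot angle 39.7 rad [20.8 20.8 20.5 21.2] rect 41.59355163574219
S 190 1378.1875 c [ 570.4 -301.1] slot angle 41.7 rad [20.5 20.5 21.5 20.7] rect 43.434932708740234
S 215 1105.0 c [ 571.2 -301.3] slot angle 42.6 rad [20.5 21.  21.  21.8] rect 43.82123947143555
```

View pics/g.png

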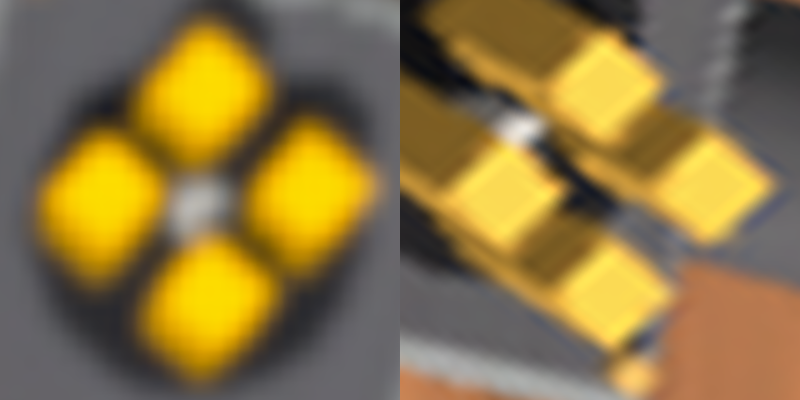

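The top view's rectified posts give a socket centre near (571.5,−301) mm and a slot angle of about 43°. The side view agrees to about 1 mm and 1–2°. I'll hover there next.

Emit:
move_arm --series '[{"x": -25,"y": -12,"z": 0,"ax": 0,"ay": 0,"az": 2,"fingers": 0},{"x": -65,"y": -30,"z": 0,"ax": 0,"ay": 0,"az": 4,"fingers": 0},{"x": -105,"y": -49,"z": 0,"ax": 0,"ay": 0,"az": 6,"fingers": 0},{"x": -145,"y": -68,"z": 0,"ax": 0,"ay": 0,"az": 8,"fingers": 0},{"x": -185,"y": -87,"z": 0,"ax": 0,"ay": 0,"az": 10,"fingers": 0},{"x": -225,"y": -106,"z": 0,"ax": 0,"ay": 0,"az": 12,"fingers": 0},{"x": -250,"y": -117,"z": 0,"ax": 0,"ay": 0,"az": 12.9,"fingers": 0},{"x": -260.8,"y": -122.5,"z": 5,"ax": 0,"ay": 0,"az": 12.9,"fingers": 0},{"x": -260.8,"y": -122.5,"z": 10,"ax": 0,"ay": 0,"az": 12.9,"fingers": 0},{"x": -260.8,"y": -122.5,"z": 10,"ax": 0,"ay": 0,"az": 12.9,"fingers": 0},{"x": -260.8,"y": -122.5,"z": 10,"ax": 0,"ay": 0,"az": 12.9,"fingers": 0}]'

```text
clock: 11.1
ee_pos: [570.5, -299.2, 160.9]
ee_rot: [-0.001, 0.398, 0.917, 0.0]
force: [0.3, 0.0, -1.0]
finger_gap: 18.1
```

```bash
python3 - <<'E'
from h import *
from cell import bot
go(572,-301,163,43)
s=bot.observe();S=bot.capture('side');pickle.dump(S,open('side1.pkl','wb'))
cv2.imwrite('pics/h.png',cv2.resize(S['frame'][195:295,385:485],(600,600),interpolation=cv2.INTER_CUBIC)[:,:,::-1])
def prj(c,p):
    M=np.linalg.inv(c['cam_to_world']);q=M[:3,:3]@np.array(p)+M[:3,3];return c['fx']*q[0]/q[2]+c['cx'],c['fy']*q[1]/q[2]+c['cy']
x,y,z=s['ee_pos'];print('predicted handle centre',prj(S,(x,y,z+14)),'collar',prj(S,(x,y,z-15.8)),'pilot',prj(S,(x,y,z-42.8)),'socket',prj(S,(571.5,-301,102)))
for b in blobs(S,(0,150,80),(7,255,255),(385,195,485,295),30): print(b)
E
```

```text
shift [-2.3 -0.1 -2.1] az 0.1 | pos [ 570.5 -299.2  160.9] yaw 43.1 tilt 0.13 F [ 0.3  0.  -1. ] q [-0.66  0.27  1.61  0.    1.26 -1.41] gap 18.1 t 11.1
predicted handle centre (np.float64(432.86981633922784), np.float64(242.25218149144078)) collar (np.float64(430.990045182596), np.float64(252.4378831493657)) pilot (np.float64(429.3492134528844), np.float64(261.32887097558904)) socket (np.float64(429.3046442203685), np.float64(266.69112413758944))
(np.int32(162), array([428. , 243.3]), array([421, 232,  22,  21], dtype=int32), ((431.11541748046875, 242.92306518554688), (19.807729721069336, 19.023265838623047), 11.309932708740234))
```

View pics/h.png

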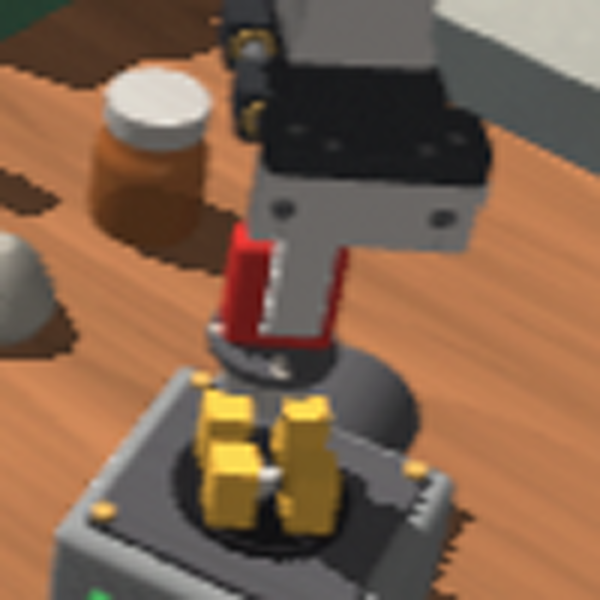

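The key hovers upright above the socket with its collar at crop (275,350), close to the FK prediction. Now I measure its lateral offset against the socket in this same camera.

```bash
python3 - <<'E'
from h import *
from cell import bot
S=pickle.load(open('side1.pkl','rb'))
def prj(c,p):
    M=np.linalg.inv(c['cam_to_world']);q=M[:3,:3]@np.array(p)+M[:3,3];return np.array([c['fx']*q[0]/q[2]+c['cx'],c['fy']*q[1]/q[2]+c['cy']])
P=np.array([570.5,-299.2,160.9]);yw=np.radians(43.1);j=np.array([np.cos(yw),np.sin(yw),0]);t=np.array([-j[1],j[0],0])
C=P-[0,0,15.8]
for n,s in(('L',1),('R',-1)):
    print('near bottom corner',n,prj(S,C-9*j+s*20*t+[0,0,6]),'top',prj(S,C-9*j+s*20*t+[0,0,54]))
print('collar L/R', [prj(S,C+[0,0,3]+24*s*np.array([.5,-.866,0])) for s in(-1,1)])
print('socket post tops pred', [prj(S,(571.5+20.7*np.cos(np.radians(43+45+90*k)),-301+20.7*np.sin(np.radians(43+45+90*k)),102)).round(1) for k in range(4)])
h=cv2.cvtColor(S['frame'],cv2.COLOR_RGB2HSV);m=cv2.inRange(h,np.array([0,150,60]),np.array([7,255,255]))
for r in range(233,255,2):
    c=np.where(m[r,405:460])[0]
    if len(c): print(r,c.min()+405,c.max()+405)
E
```

```text
near bottom corner L [422.59114324 252.51207554] top [425.41189787 235.73628113]
near bottom corner R [441.12288517 253.72685058] top [444.57215774 236.89198625]
collar L/R [array([420.27108024, 249.12446212]), array([442.25873849, 253.7633435 ])]
socket post tops pred [array([422.2, 261.9]), array([423.4, 270.7]), array([436.6, 271.7]), array([435. , 262.7])]
233 423 425
235 423 429
237 423 442
239 422 442
241 422 441
243 422 441
245 422 440
247 422 440
249 423 440
251 423 439
```

```bash
python3 - <<'E'
from h import *
go(572.1,-302.1,142,43)
E
```

```text
shift [-2.8 -0.8 19.7] az 0.1 | pos [ 570.8 -299.6  161.7] yaw 43.1 tilt 0.05 F [ 0.2  0.8 -0.6] q [-0.66  0.27  1.61  0.    1.26 -1.41] gap 17.8 t 11.15
```

Emit:
move_arm --series '[{"x": -2.8,"y": -0.8,"z": 0,"ax": 0,"ay": 0,"az": 0,"fingers": 0},{"x": -2.8,"y": -0.8,"z": 6,"ax": 0,"ay": 0,"az": 0,"fingers": 0},{"x": -2.8,"y": -0.8,"z": 11,"ax": 0,"ay": 0,"az": 0,"fingers": 0},{"x": -2.8,"y": -0.8,"z": 14,"ax": 0,"ay": 0,"az": 0,"fingers": 0},{"x": -2.8,"y": -0.8,"z": 17,"ax": 0,"ay": 0,"az": 0,"fingers": 0},{"x": -2.8,"y": -0.8,"z": 19,"ax": 0,"ay": 0,"az": 0,"fingers": 0},{"x": -2.8,"y": -0.8,"z": 20,"ax": 0,"ay": 0,"az": 0,"fingers": 0},{"x": -2.8,"y": -0.8,"z": 20,"ax": 0,"ay": 0,"az": 0,"fingers": 0},{"x": -2.8,"y": -0.8,"z": 20,"ax": 0,"ay": 0,"az": 0,"fingers": 0}]'

```text
clock: 12.05
ee_pos: [572.7, -303.6, 142.1]
ee_rot: [0.0, 0.399, 0.917, -0.0]
force: [0.2, -0.7, -1.0]
finger_gap: 17.7
```

```bash
python3 - <<'E'
from h import *
from cell import bot
go(572.1,-302.1,142,43);print(bot.observe()['moment'])
E
```

```text
shift [1.5 0.6 0.1] az -0.0 | pos [ 572.7 -303.6  142.1] yaw 43.0 tilt 0.02 F [ 0.2 -0.7 -1. ] q [-0.66  0.3   1.61 -0.    1.23 -1.41] gap 17.7 t 12.05
[-0.0232084  -0.04632284 -0.03177983]
```

There is no contact with the pilot about 3 mm in. I continue down to where the splines meet the top.

Emit:
move_arm --series '[{"x": 0.8,"y": 0.3,"z": 1,"ax": 0,"ay": 0,"az": 0,"fingers": 0},{"x": 0.8,"y": 0.3,"z": 2,"ax": 0,"ay": 0,"az": 0,"fingers": 0},{"x": 0.8,"y": 0.3,"z": 3,"ax": 0,"ay": 0,"az": 0,"fingers": 0},{"x": 0.8,"y": 0.3,"z": 4,"ax": 0,"ay": 0,"az": 0,"fingers": 0},{"x": 0.8,"y": 0.3,"z": 5,"ax": 0,"ay": 0,"az": 0,"fingers": 0},{"x": 0.8,"y": 0.3,"z": 6,"ax": 0,"ay": 0,"az": 0,"fingers": 0},{"x": 0.8,"y": 0.3,"z": 6,"ax": 0,"ay": 0,"az": 0,"fingers": 0}]'

```text
clock: 12.75
ee_pos: [572.4, -302.9, 135.9]
ee_rot: [0.0, 0.399, 0.917, -0.0]
force: [0.7, -0.6, -0.7]
finger_gap: 17.8
```

```bash
python3 - <<'E'
from h import *
from cell import bot
go(572.1,-302.1,142,43);print(bot.observe()['moment'])
E
```

```text
shift [ 0.8  0.3 -6.1] az -0.0 | pos [ 572.4 -302.9  135.9] yaw 43.0 tilt 0.03 F [ 0.7 -0.6 -0.7] q [-0.66  0.31  1.62 -0.    1.22 -1.41] gap 17.8 t 12.75
[-0.224952   -0.26098918 -0.02368866]
```

The splines seem to be entering with no vertical force. I keep going.

Emit:
move_arm --series '[{"x": 0,"y": 0,"z": 1.5,"ax": 0,"ay": 0,"az": 0,"fingers": 0},{"x": 0,"y": 0,"z": 3,"ax": 0,"ay": 0,"az": 0,"fingers": 0},{"x": 0,"y": 0,"z": 4.5,"ax": 0,"ay": 0,"az": 0,"fingers": 0},{"x": 0,"y": 0,"z": 6,"ax": 0,"ay": 0,"az": 0,"fingers": 0},{"x": 0,"y": 0,"z": 7,"ax": 0,"ay": 0,"az": 0,"fingers": 0},{"x": 0,"y": 0,"z": 7,"ax": 0,"ay": 0,"az": 0,"fingers": 0}]'

```text
clock: 13.35
ee_pos: [572.5, -302.9, 128.9]
ee_rot: [0.0, 0.399, 0.917, -0.0]
force: [1.8, -1.7, -0.8]
finger_gap: 17.7
```

```bash
python3 - <<'E'
from h import *
from cell import bot
go(572.1,-302.1,142,43);print(bot.observe()['moment'])
E
```

```text
shift [  0.8   0.3 -13.1] az -0.0 | pos [ 572.5 -302.9  128.9] yaw 43.0 tilt 0.04 F [ 1.8 -1.7 -0.8] q [-0.66  0.31  1.62 -0.    1.21 -1.41] gap 17.7 t 13.35
[-0.49278679 -0.40461236  0.00897709]
```

The key is meshed. The side force is about 2.5 N, so I ease 0.7 mm with it and press home.

Emit:
move_arm --series '[{"x": -0.7,"y": 0,"z": 1,"ax": 0,"ay": 0,"az": 0,"fingers": 0},{"x": -0.7,"y": 0,"z": 3,"ax": 0,"ay": 0,"az": 0,"fingers": 0},{"x": -0.7,"y": 0,"z": 5,"ax": 0,"ay": 0,"az": 0,"fingers": 0},{"x": -0.7,"y": 0,"z": 7,"ax": 0,"ay": 0,"az": 0,"fingers": 0},{"x": -0.7,"y": 0,"z": 9,"ax": 0,"ay": 0,"az": 0,"fingers": 0},{"x": -0.7,"y": 0,"z": 10,"ax": 0,"ay": 0,"az": 0,"fingers": 0},{"x": -0.7,"y": 0,"z": 10,"ax": 0,"ay": 0,"az": 0,"fingers": 0}]'

```text
clock: 14.05
ee_pos: [572.7, -303.1, 119.2]
ee_rot: [-0.0, 0.399, 0.917, 0.0]
force: [-2.4, 2.5, 5.4]
finger_gap: 17.8
```

```bash
python3 - <<'E'
from h import *
from cell import bot
go(572.1,-302.1,142,43);print(bot.observe()['moment'])
E
```

```text
shift [  1.1   0.3 -22.8] az -0.0 | pos [ 572.7 -303.1  119.2] yaw 43.0 tilt 0.03 F [-2.4  2.5  5.4] q [-0.66  0.33  1.62  0.    1.19 -1.41] gap 17.8 t 14.05
[ 0.2909837   0.55109946 -0.0293614 ]
```

Emit:
move_arm --series '[{"x": 0.4,"y": 0,"z": 1,"ax": 0,"ay": 0,"az": 0,"fingers": 0},{"x": 0.4,"y": 0,"z": 1.5,"ax": 0,"ay": 0,"az": 0,"fingers": 0},{"x": 0.4,"y": 0,"z": 2,"ax": 0,"ay": 0,"az": 0,"fingers": 0},{"x": 0.4,"y": 0,"z": 2.5,"ax": 0,"ay": 0,"az": 0,"fingers": 0},{"x": 0.4,"y": 0,"z": 3,"ax": 0,"ay": 0,"az": 0,"fingers": 0},{"x": 0.4,"y": 0,"z": 3,"ax": 0,"ay": 0,"az": 0,"fingers": 0}]'

```text
clock: 14.65
ee_pos: [572.7, -303.1, 117.9]
ee_rot: [0.0, 0.399, 0.917, -0.0]
force: [-3.1, 2.6, 11.6]
finger_gap: 18.0
```

```bash
python3 - <<'E'
from h import *
from cell import bot
go(572.1,-302.1,142,43);print(bot.observe()['moment'])
E
```

```text
shift [  1.1   0.2 -24.1] az -0.0 | pos [ 572.7 -303.1  117.9] yaw 43.0 tilt 0.02 F [-3.1  2.6 11.6] q [-0.66  0.33  1.63 -0.    1.19 -1.41] gap 18.0 t 14.65
[ 0.62717439  1.01396048 -0.00879629]
```

Emit:
move_arm --series '[{"x": 0,"y": 0,"z": 0.7,"ax": 0,"ay": 0,"az": 0,"fingers": 0},{"x": 0,"y": 0,"z": 1.2,"ax": 0,"ay": 0,"az": 0,"fingers": 0},{"x": 0,"y": 0,"z": 1.2,"ax": 0,"ay": 0,"az": 0,"fingers": 0},{"x": 0,"y": 0,"z": 1.2,"ax": 0,"ay": 0,"az": 0,"fingers": 0},{"x": 0,"y": 0,"z": 1.2,"ax": 0,"ay": 0,"az": 0,"fingers": 0}]'

```text
clock: 15.15
ee_pos: [572.7, -303.1, 117.9]
ee_rot: [0.0, 0.399, 0.917, -0.0]
force: [-7.3, 4.5, 16.5]
finger_gap: 18.2
```

```bash
python3 - <<'E'
from h import *
from cell import bot
go(572.1,-302.1,142,43)
S=bot.capture('side')
cv2.imwrite('pics/i.png',cv2.resize(S['frame'][140:300,290:490],(750,600),interpolation=cv2.INTER_CUBIC)[:,:,::-1])
E
```

```text
shift [  1.2   0.3 -24.1] az -0.0 | pos [ 572.7 -303.1  117.9] yaw 43.0 tilt 0.02 F [-7.3  4.5 16.5] q [-0.66  0.33  1.63 -0.    1.19 -1.41] gap 18.2 t 15.15
```

View pics/i.png

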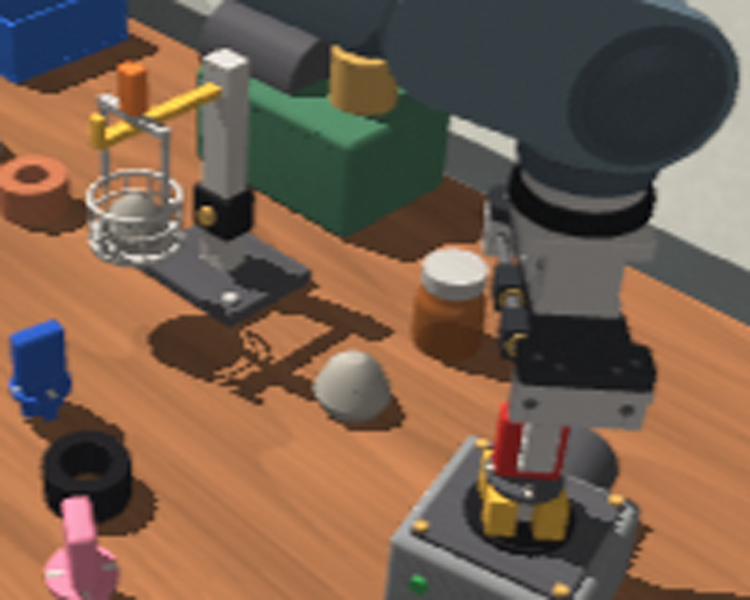

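The collar sits on the yellow posts at (525,490) and the basket hangs at (135,190). The height stopped at 117.9 mm while the force rose, so the key is at its hard stop. Handing in.

```bash
python3 - <<'E'
from h import *
from cell import bot
print(bot.finish_job())
E
```

```text
the job is handed in; nothing more can be done
None
```

The basket hangs upright by its bail on the yellow hook, let go. The drive key is meshed in the socket and I handed in while still holding it pressed home, at 15.15 s of the 48 s allowed. `finish_job` reports no verdict, so what follows rests on my own last checks.

- **Key depth:** the tool stopped at z = 117.9 mm, against 117.8 mm predicted for a flush collar. Extra push raised the upward force from 11.6 to 16.5 N without moving it. The plunger value itself was not readable.
- **Key alignment:** tool tilt was 0.02° and yaw 43.0°, against a measured slot angle of about 43°. The gripper still held the handle at an 18.2 mm gap.
- **Last picture:** the collar sits on the socket, and the basket hangs upright. Of the other objects, only the spool, jar and rock are in that view, and they look untouched. I did not measure any of the bystanders or view the flask, weight, screwdriver or wrench again.

**Disagreements:**
- A side force of about 8.5 N remained at the end, from a small sideways offset in the slots.
- The final tool position (572.7, −303.1) is about 2.5 mm from the top camera's socket centre (571.4, −300.8). Because the splines are in the slots, I take this as camera calibration error, not a misfit.

I viewed 12 pictures, two over the budget of 10. One of them was wasted on a move call that was refused for missing fields.

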